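# Count the next paper strip and hold the tester's guard open

## Task

Count the next specimen on the bench tally counter: with the tester's guard still shut, swing the counter's red-topped lever anticlockwise all the way to its stop and let it spring back. Then lift the strip tester's orange-framed clear guard, which has a black bar to lift it by, to 60 degrees open (6 degrees either way will do), never letting it drop back, and finish while still holding it there, so that a colleague can load the strip: the guard springs shut if it is let go. Leave everything else on the bench where it stands.

Things in the scene. Friction and masses are not known exactly. Their poses are not given: they have to be found in the camera images.
- guard (a joint): opening angle of the strip tester's guard, rad: 0 shut (level), grows as its front edge rises, 1.047 is 60 degrees, hard stop at 1.45. A spring and its weight always close it: lifting at the bar takes about 1.5 to 3 N and it falls shut when let go. A red tick on the silver sector at the +y end of the hinge marks 60 degrees
- guard_bar (a point): middle of the guard's round black bar: 12 mm diameter, level, parallel to the hinge, 110 mm free between two orange arms, 210 mm from the hinge line, in the guard's plane; when shut it is 85 mm above the bench, 39 mm clear in front of the orange frame (174 x 165 mm, 8 mm thick) and of the tester's body (70 mm tall). Turns with the guard: y along the bar, x towards the hinge
- guard_hinge (a point): middle of the guard's hinge line on the white strip tester (180 mm wide, 210 mm deep, bolted down), 85 mm above the bench; its axes are the tester's: x horizontal from the bar side (robot side) to the hinge side, y along the hinge, z up. A 115 mm tall grey head stands just behind it
- tally_lever (a joint): angle of the tally counter's lever, rad: 0 at rest, grows anticlockwise seen from above, stop at 1.2. A spring returns it to 0 when released; about 1 N at the post at rest, 3 N at the stop
- lever_post (a point): on the axis of the upright red post on the lever's end, 8 mm below the post's top: post 12 mm diameter, rising 36 mm above the lever arm, its top 94 mm and its foot 58 mm above the bench, 60 mm from the pivot. The origin moves with the lever
- lever_pivot (a point): on the lever's vertical axis, at the height of lever_post. The counter (fixed; 110 x 100 mm dark base, round 80 mm aluminium body 50 mm high) stands left or right of the tester; only the lever rises over 58 mm on it. Its x axis points from the pivot to the black number window; at rest the lever points 0.6 rad clockwise (from above) of the opposite direction
- tape: bystander: blue and orange tape dispenser with yellow roll, 130 x 50 x 86 mm, loose; origin under its centre; on the other side of the tester from the counter
- bottle: bystander: white bottle with red cap, 60 mm diameter, 170 mm tall, loose; origin under its centre
- cups: bystander: stack of paper cups, 110 mm diameter, 148 mm tall, loose; origin under its centre
- bowl: bystander: steel bowl, 140 mm diameter, 50 mm tall, loose; origin under its centre
- sampler: bystander: red and black round sample cutter, 110 mm diameter, 76 mm tall, loose; origin under its centre
- cutter: bystander: yellow knife lying flat, 170 x 22 x 14 mm, loose; origin under the middle of its 130 mm handle, x along it
- weight: bystander: brass weight, 36 mm diameter, 52 mm tall, loose; origin under its centre
Mind the look-alikes: they are no part of the job. Leave any purple or turquoise look-alike of the part that bears tally_lever alone.

How it is judged (in metres and radians):
On the way, in this order (a step that is already met when the one before it is completed fails the run):
1. the counter's lever is swung to its stop while the guard is still shut (value of joint tally_lever above 1.12 rad and value of joint guard below 0.06 rad), for 0.05 s.
2. the lever is released and has sprung back, the guard still shut (value of joint tally_lever below 0.1 rad and value of joint guard below 0.06 rad), for 0.1 s.
3. the robot holds the guard 54 to 66 degrees open (value of joint guard between 0.942 and 1.152 rad and value of joint tally_lever below 0.1 rad and contact force between any of the fingers, the arm and guard above 0.5 N), for 0.5 s.
At the end, for the whole second after the job is handed in: The robot is still touching the guard (over 0.5 N) and holds it still, 54 to 66 degrees open (0.942 to 1.152 rad); the counter's lever is back at rest (under 0.1 rad); every bystander is within 25 mm of where it stood (all of step 3 and velocity of joint guard between -0.1 and 0.1 rad/s and distance of each of tape, bottle, cups, bowl, sampler, cutter, weight from where it was at the start of the episode below 0.025 m); the arm keeps its last pose, push and grip.
It fails at once if the guard drops back (closing faster than 2 rad/s) (velocity of joint guard below -2 rad/s).
It fails at once if a bystander is pushed more than 25 mm or knocked over (distance of any of tape, bottle, cups, bowl, sampler, cutter, weight from where it was at the start of the episode above 0.025 m or angle between any of tape, bottle, cups, bowl, sampler, cutter, weight's own z axis and vertical above 0.5 rad).
It also fails if it takes over 54 s, if anything falls off the work surface, if the arm or the gripper's body presses on something with over 40 N, if the wrist force passes 120 N, or if a joint passes its speed limit or range.

## Robot

A 6-joint arm with a two-finger parallel gripper is mounted at the origin on the work surface. World frame = base frame: x ahead of the robot, y to its left, z up, the work surface at z = 0. Lengths are in mm, angles in rad, forces in N, time in s.
With the tool pointing down it reaches from about 275 to 725 mm from the base axis. Payload 15.9 kg.
Tool frame: the origin (TCP) lies at the very end of the fingers, on their centre line; the grasp point (between the pads) lies 19 mm behind it; z points along the fingers, y is the line along which they close (so a half turn about z gives the same grasp; the last joint's range is limited). The gripper opens to 85 mm and grips with 20 to 120 N. Pads are 22 mm wide; open, the fingers measure 114 mm over their backs; the gripper's body (76 mm by 85 mm) begins 54 mm behind the grasp point. The pads swing forward as they close: fully open they stand 13 mm farther back than shut.
Start: joints at [-1.126, 0.213, -0.034, 1.323, 0, 1.571], TCP at [215.131, -451.336, 231.306] pointing down, gripper open.
Joint ranges: [-2.98, 2.98], [-0.74, 1.72], [-1.14, 1.35], [-2.1, 2.04], [-1.57, 1.44], [-3.14, 3.14]. Speed limits (rad/s): [1.89, 1.89, 2.39, 2.57, 3.14, 3.14].

## Interface

Orientations are given as a unit quaternion [x, y, z, w].
In Python, from rig import manip gives the robot as it stands.
- The arm moves only by the tool step_arm, never from a script. Its argument "motion" is text: rows parted by semicolons, each of 5 numbers parted by spaces: the opening in per cent of the stroke, from 0 (shut) to 100 (fully open), then the shift along the world's x, y, z in units of 0.3 m (1.0 is 0.3 m), then the turn about the world's z in units of pi/4 rad (1.0 is pi/4 rad). In form: gripper tx ty tz spin; .... A call has 1 to 12 rows; each row shifts and turns the commanded pose from where the row before left it; what a row does not reach is not made up. A row lasts 1/8 s, in which the tool goes at most 62.5 mm and 10.7 degrees, less where a joint would pass 70% of its speed; a pose out of reach is approached as far as the arm can. A call with a number of a shift or a turn outside -1 to 1 is refused whole. A call with a gripper value outside its range is refused whole. The fingers move at their own pace and stop on an object; "grip_force" is the grip in N (left out, the last holds). Time passes only in rows, so rows that do not move let the fingers close. It gives the time, the measured TCP pose, the force, the opening and the grip force at its end, in the units of the state.
- manip.get_obs(): the state, without advancing time (a new reading comes with each control period).
- manip.get_image(name): name is "scene" or "top" or "wrist"; returns a dict with "color" (480x640x3 uint8, red, green, blue), "range_z" (480x640 float32, mm along the optical axis (not along the pixel's ray), 0 where there is no reading), "camera_matrix" (3x3 intrinsics, pixels), "position" and "orientation" of the camera in the world; the wrist camera has in their place "hand_eye" (4x4, takes a point from camera to tool coordinates, whose origin is the TCP and whose axes are the flange's). Camera axes: x right, y down, z forward; pixel columns grow to the right and rows downward; lengths in mm; the calibration is good to about 2 mm. A picture is of the moment at which its call begins: read the wrist's pose just before it.
- manip.finish_job(): hands the job in; it is judged then, once.
Trained networks look in the newest picture that a camera, given by its name, has taken for a name from the list of things; names that differ only in an ending like _2 or _b are one class to them, and where a whole thing is asked for, a point or a joint stands for the part that bears it (a point fixed in the world has none). Each returns a list of dicts, best first, with "conf" (0 to 1); they miss things now and then, are a little off and sometimes report something else, mostly with a low value. They report only what shows in the picture. A call takes as long as a camera call. They do not tell look-alikes from the thing itself.
- manip.find_in(thing, camera): "xyz" ([x, y, z] in mm, in the coordinates of the camera as it stood for that picture, good to about 4 mm: the middle of the surface that is visible of it).
- manip.outline_of(thing, camera): "region" (480x640 bool, what is visible of it).
- manip.pinpoint(thing, camera): "xyz" ([x, y, z] in mm, in the coordinates of the camera as it stood for that picture, good to about 4 mm: a listed point, or the origin of a listed thing).
The state is a dict: "time_s": time; "qpos": joint angles; "dq": joint speeds; "joint_torque": joint torques, N m; "position": TCP position; "eef_rot": TCP orientation; "wrist_force": force on the tool from outside, world axes, zero at the start; "wrist_torque": the same for the moment, N m; "finger_gap": finger opening in mm; "grasp_force": force on a finger pad.
Only numpy, scipy, OpenCV 4.12 (cv2) and the standard library are available. Lean on these libraries where they do the work, as an engineer would, in place of code of your own. Each camera call takes 0.05 s, during which the arm holds its last target. There are 200 camera calls.

## Working session

There is one attempt and no reset: what is moved stays moved. The work goes in short steps, Python scripts to look and compute and a tool call to move; the robot and the scene stay as the last step left them, time stands still between calls to the robot, and variables do not carry over. Pictures are saved under pics/ and viewed, at most 10 in all, crops included, and the job is handed in when it is done.

Besides the shell and the picture viewer there is one more tool, called after "Call:" by a JSON object that holds its "api" and its "payload", one argument or row to a line. step_arm: Moves the arm, as the interface text tells. Its arguments: {"type":"object","properties":{"motion":{"type":"string"},"grip_force":{"type":"number"}},"required":["motion"]}

```bash
mkdir -p pics; cat > h.py <<'E'
import numpy as np, cv2
from scipy.spatial.transform import Rotation as R
from rig import manip
def cam2w(im,p):
    o=np.array(im["orientation"]); M=R.from_quat(o).as_matrix() if o.size==4 else o
    return M@np.array(p)+np.array(im["position"])
def px(im,p):
    k=im["camera_matrix"]; q=k@np.array(p); return (q[:2]/q[2]).round().astype(int)
E
python3 - <<'E'
from h import *
for c in ["scene","top"]:
    im=manip.get_image(c); cv2.imwrite(f"pics/{c}.png",im["color"][:,:,::-1])
    print(c,np.round(im["position"]))
    for t in ["guard_bar","guard_hinge","lever_post","lever_pivot","tape","bottle","cups","bowl","sampler","cutter","weight"]:
        for d in manip.pinpoint(t,c)[:4]:
            print(t,round(d["conf"],2),cam2w(im,d["xyz"]).round(),px(im,d["xyz"]))
print(manip.get_obs())
E
```

```text
scene [1198.  179. 1121.]
guard_bar 0.79 [501.  73.  81.] [342 228]
guard_hinge 0.94 [714.  41.  82.] [308 299]
lever_post 0.73 [ 476. -118.   83.] [273 204]
lever_post 0.71 [274. 306.  82.] [445 179]
lever_post 0.68 [436. 388.  79.] [470 234]
lever_post 0.38 [501.  74.  85.] [343 227]
lever_pivot 0.58 [302. 257.  85.] [425 182]
lever_pivot 0.57 [ 525. -151.   84.] [255 216]
tape 0.84 [ 476. -298.    2.] [213 208]
bottle 0.91 [ 645. -365.    0.] [165 254]
bottle 0.64 [395.  21.  -3.] [331 210]
cups 0.93 [661. 404.  -2.] [460 329]
cups 0.56 [394.  21.  -2.] [331 210]
bowl 0.71 [430. 548.   0.] [523 261]
bowl 0.23 [391.  23.  -0.] [332 209]
sampler 0.84 [ 457. -547.   -2.] [134 186]
cutter 0.89 [395.  21.  -1.] [331 210]
weight 0.72 [ 376. -166.    2.] [269 191]
top [ 176.   32. 1843.]
guard_bar 0.79 [505.  75.  85.] [301 241]
guard_hinge 0.67 [714.  48.  83.] [310 177]
guard_hinge 0.54 [429. 548.   1.] [156 268]
lever_post 0.62 [434. 387.  82.] [201 263]
lever_post 0.61 [ 475. -120.   84.] [362 251]
lever_pivot 0.89 [ 525. -158.   85.] [374 235]
lever_pivot 0.85 [464. 339.  87.] [216 
[... 477 characters left out ...]
1.12598729e+00,  2.12920917e-01, -3.44045215e-02,  1.32347719e+00,
       -2.42863789e-05,  1.57080647e+00]), 'dq': array([-8.70080953e-05,  1.52130880e-03,  3.74087042e-04, -1.68754286e-04,
        1.81651128e-04, -2.77364962e-05]), 'joint_torque': array([-4.50848122e-03, -6.85970879e+01,  4.87337029e+01,  1.01272391e-03,
        1.11574809e-04,  2.14377440e-05]), 'position': array([ 215.13296965, -451.34371813,  231.29358315]), 'eef_rot': array([ 9.75371010e-01,  2.20570606e-01, -1.25393280e-05, -3.95681133e-07]), 'wrist_force': array([ 0.51157441,  0.58021843, -0.87568868]), 'wrist_torque': array([-0.0076461 ,  0.04055446, -0.04276946]), 'grasp_force': 0.0, 'finger_gap': 85.3695613597409}
```

View pics/scene.png

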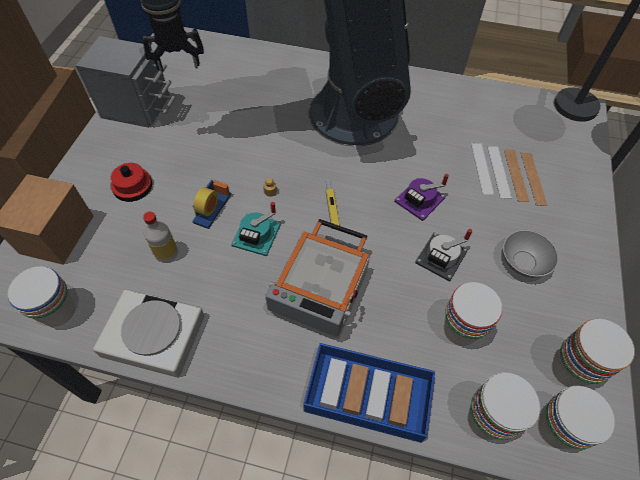

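View pics/top.png

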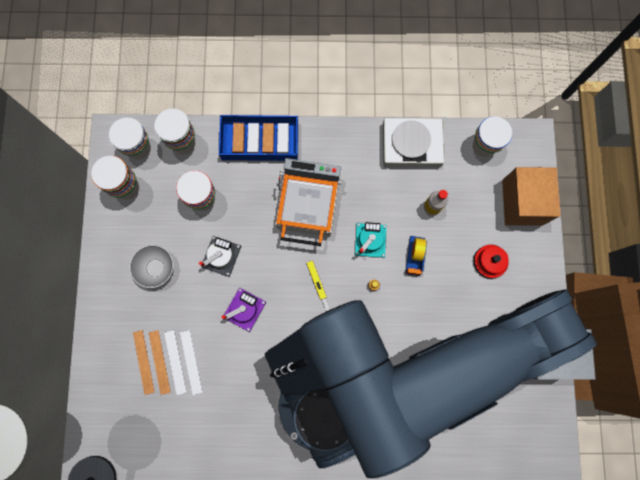

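The scene shows three counters: turquoise (255,230), purple (420,195) and a dark base with an aluminium body (440,250). The top view puts them at (370,240), (243,310) and (220,255). The dark/aluminium one fits the description and stands on the opposite side of the tester from the tape. I'll confirm it in a crop.

```bash
python3 - <<'E'
import cv2
a=cv2.imread("pics/scene.png")[160:300,360:540]
cv2.imwrite("pics/crop.png",cv2.resize(a,None,fx=4,fy=4,interpolation=2))
E
```

```text
(no output)
```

View pics/crop.png

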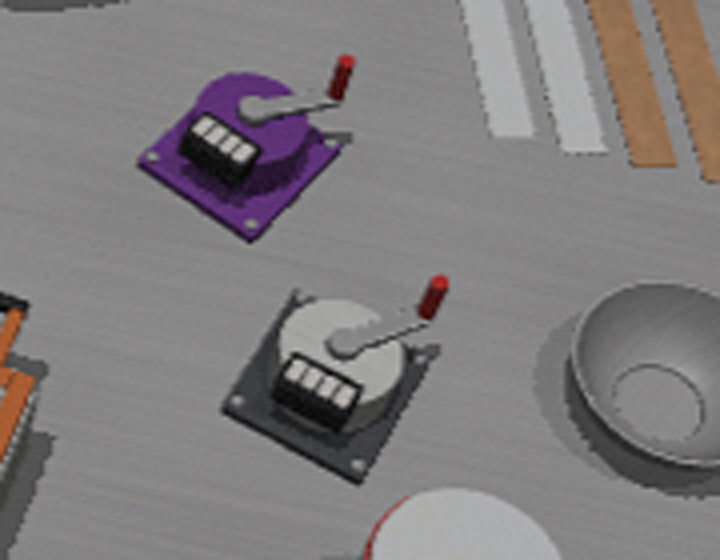

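Confirmed: the dark/aluminium counter (crop 330,380) is the target, with its red post at crop (433,298); the purple one at (245,150) is left alone. I'll push along the chord from post (435,388), pivot (464,339).

Call:
{"api": "step_arm", "payload": {
  "motion": "0 0.04 0.147 0 0.043;0 0.04 0.147 0 0.043;0 0.04 0.147 0 0.043;0 0.04 0.147 0 0.043;0 0.04 0.147 0 0.043;0 0.04 0.147 0 0.043;0 0.04 0.147 0 0.043;0 0.04 0.147 0 0.043;0 0.04 0.147 0 0.043;0 0.04 0.147 0 0.043",
  "grip_force": 20
}}

```text
time_s: 2.45
position: [335.4, -8.8, 231.5]
eef_rot: [0.924, 0.382, 0.0, 0.0]
wrist_force: [0.7, -1.1, 0.2]
finger_gap: 0.2
grasp_force: 0.0
```

Call:
{"api": "step_arm", "payload": {
  "motion": "0 0.04 0.147 0 0.043;0 0.04 0.147 0 0.043;0 0.04 0.147 0 0.043;0 0.04 0.147 0 0.043;0 0.04 0.147 0 0.043;0 0.04 0.147 0 0.043;0 0.04 0.147 0 0.043;0 0.04 0.147 0 0.043;0 0.04 0.147 0 0.043;0 0.04 0.147 0 0.043;0 0 0 0 0"
}}

```text
time_s: 3.82
position: [455.1, 432.9, 229.6]
eef_rot: [0.847, 0.532, -0.001, 0.0]
wrist_force: [0.6, -0.3, -0.3]
finger_gap: 0.1
grasp_force: 0.0
```

```bash
python3 - <<'E'
from h import *
o=manip.get_obs(); im=manip.get_image("wrist"); cv2.imwrite("pics/w1.png",im["color"][:,:,::-1])
H=np.array(im["hand_eye"]); T=R.from_quat(o["eef_rot"]).as_matrix()
for t in ["lever_post","lever_pivot","bowl","cups"]:
    for d in manip.pinpoint(t,"wrist")[:3]:
        p=H[:3,:3]@d["xyz"]+H[:3,3]; print(t,round(d["conf"],2),(T@p+o["position"]).round(1),px(im,d["xyz"]))
E
```

```text
lever_post 0.82 [438.  385.9  88.7] [327 284]
lever_pivot 0.9 [469.6 337.7  86.4] [387 316]
bowl 0.67 [431.8 555.1  -1. ] [240  94]
cups 0.82 [663.6 405.9  -1.8] [532 133]
cups 0.71 [436.2 383.6  89.2] [326 287]
```

View pics/w1.png

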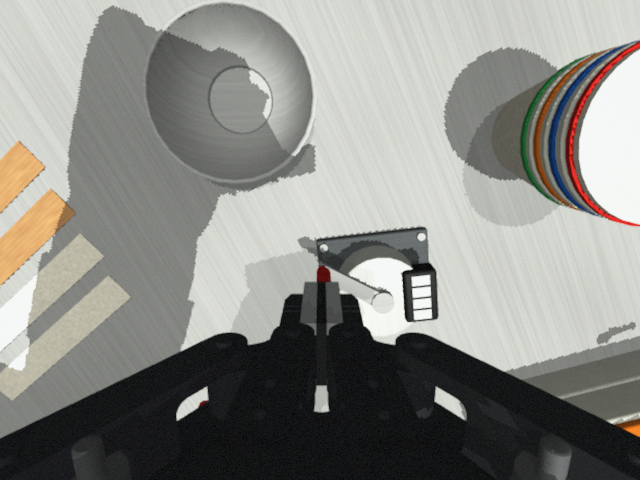

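The wrist view shows the red post at (327,284), the pivot at (387,316), and the bowl and cups clear. Descending beside the post, then starting the push.

Call:
{"api": "step_arm", "payload": {
  "motion": "0 0 0 -0.18 0;0 0 0 -0.18 0;0 0 0 -0.18 0;0 0 0 0 0;0 -0.022 -0.045 0 0;0 -0.022 -0.045 0 0;0 -0.022 -0.045 0 0;0 -0.022 -0.045 0 0;0 0 0 0 0"
}}

```text
time_s: 5.2
position: [429.8, 377.1, 72.5]
eef_rot: [0.847, 0.531, 0.002, -0.0]
wrist_force: [1.3, 1.3, 0.8]
finger_gap: -0.3
grasp_force: 0.8
```

Call:
{"api": "step_arm", "payload": {
  "motion": "0 -0.022 -0.045 0 0;0 -0.022 -0.045 0 0;0 0 0 0 0"
}}

```text
time_s: 5.58
position: [416.5, 350.3, 71.1]
eef_rot: [0.847, 0.531, 0.001, -0.0]
wrist_force: [0.9, 3.5, 1.3]
finger_gap: -0.1
grasp_force: 1.2
```

Call:
{"api": "step_arm", "payload": {
  "motion": "0 -0.006 -0.012 0 0;0 0 0 0 0"
}}

```text
time_s: 5.82
position: [414.3, 346.6, 69.8]
eef_rot: [0.847, 0.531, 0.001, -0.0]
wrist_force: [2.2, 2.6, 2.9]
finger_gap: 0.3
grasp_force: 1.9
```

Call:
{"api": "step_arm", "payload": {
  "motion": "0 -0.006 -0.012 0 0;0 0 0 0 0"
}}

```text
time_s: 6.08
position: [412.3, 342.8, 69.5]
eef_rot: [0.847, 0.531, 0.0, -0.0]
wrist_force: [4.0, 3.9, 1.2]
finger_gap: 0.2
grasp_force: 2.1
```

Call:
{"api": "step_arm", "payload": {
  "motion": "0 -0.005 -0.01 0 0;0 0 0 0 0"
}}

```text
time_s: 6.32
position: [410.2, 339.5, 69.2]
eef_rot: [0.847, 0.531, -0.0, -0.0]
wrist_force: [1.2, 2.5, 0.4]
finger_gap: -0.1
grasp_force: 1.3
```

Call:
{"api": "step_arm", "payload": {
  "motion": "0 -0.005 -0.01 0 0;0 0 0 0 0"
}}

```text
time_s: 6.58
position: [409.1, 338.0, 69.6]
eef_rot: [0.847, 0.532, 0.001, -0.001]
wrist_force: [1.0, 12.9, -1.3]
finger_gap: 0.3
grasp_force: 5.7
```

The force jumped to 13 N, so the lever is at its stop. Backing out the way I came, then raising.

Call:
{"api": "step_arm", "payload": {
  "motion": "0 0 0 0 0;0 0.022 0.045 0 0;0 0.022 0.045 0 0;0 0.022 0.045 0 0;0 0.022 0.045 0 0;0 0.022 0.045 0 0;0 0.022 0.045 0 0;0 0.022 0.045 0 0;0 0 0 0.15 0;0 0 0 0.15 0;0 0 0 0.2 0;0 0 0 0 0"
}}

```text
time_s: 8.07
position: [456.2, 432.0, 223.7]
eef_rot: [0.847, 0.531, 0.003, -0.0]
wrist_force: [0.1, -0.5, -0.2]
finger_gap: 0.1
grasp_force: 0.0
```

```bash
python3 - <<'E'
from h import *
o=manip.get_obs(); im=manip.get_image("wrist")
H=np.array(im["hand_eye"]); T=R.from_quat(o["eef_rot"]).as_matrix()
for t in ["lever_post","lever_pivot"]:
    for d in manip.pinpoint(t,"wrist")[:3]:
        p=H[:3,:3]@d["xyz"]+H[:3,3]; print(t,round(d["conf"],2),(T@p+o["position"]).round(1),px(im,d["xyz"]))
print(o["position"],T.round(3))
E
```

```text
lever_post 0.8 [438.6 383.8  88.3] [327 289]
lever_pivot 0.59 [471.6 339.7  87.9] [388 318]
[456.21703914 431.95225476 223.69136642] [[ 0.435  0.9    0.004]
 [ 0.9   -0.435  0.004]
 [ 0.005  0.002 -1.   ]]
```

Call:
{"api": "step_arm", "payload": {
  "motion": "37 0.02 -0.149 0 0.05;37 0.02 -0.149 0 0.05;37 0.02 -0.149 0 0.05;37 0.02 -0.149 0 0.05;37 0.02 -0.149 0 0.05;37 0.02 -0.149 0 0.05;37 0.02 -0.149 0 0.05;37 0.02 -0.149 0 0.05;37 0 0 0 0;37 0 0 0 0"
}}

```text
time_s: 9.48
position: [502.5, 73.4, 218.3]
eef_rot: [0.754, 0.657, -0.001, -0.001]
wrist_force: [1.1, -0.5, -0.4]
finger_gap: 31.5
grasp_force: 0.0
```

```bash
python3 - <<'E'
from h import *
o=manip.get_obs(); im=manip.get_image("wrist"); cv2.imwrite("pics/w2.png",im["color"][:,:,::-1])
H=np.array(im["hand_eye"]); T=R.from_quat(o["eef_rot"]).as_matrix()
for t in ["guard_bar","guard_hinge"]:
    for d in manip.pinpoint(t,"wrist")[:3]:
        p=H[:3,:3]@d["xyz"]+H[:3,3]; print(t,round(d["conf"],2),(T@p+o["position"]).round(1),px(im,d["xyz"]))
print(o["position"],o["finger_gap"],T.round(3))
E
```

```text
guard_bar 0.94 [505.8  73.3  85.5] [325 225]
[502.46813868  73.43306255 218.29005583] 31.470382347774578 [[ 0.137  0.991 -0.002]
 [ 0.991 -0.137 -0.   ]
 [-0.    -0.002 -1.   ]]
```

View pics/w2.png

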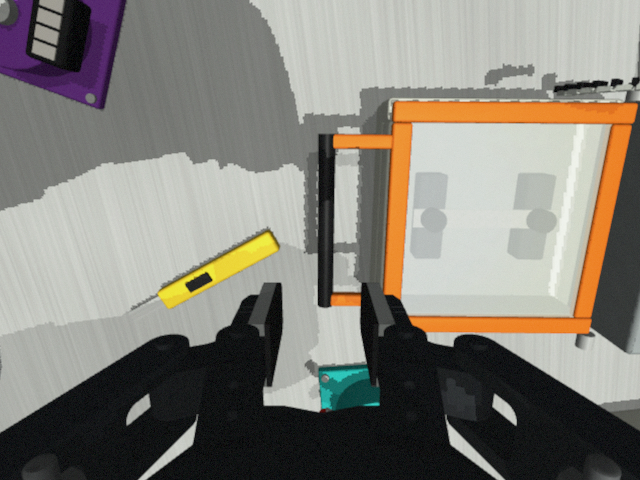

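The bar runs at column 325 between the fingers (columns 280–362), aligned, and the hinge-side finger clears the frame. Descending and gripping.

Call:
{"api": "step_arm", "payload": {
  "motion": "37 0.01 0 -0.128 0;37 0 0 -0.128 0;37 0 0 -0.128 0;37 0 0 -0.128 0;37 0 0 0 0"
}}

```text
time_s: 10.25
position: [504.0, 73.8, 63.7]
eef_rot: [0.753, 0.658, -0.002, -0.001]
wrist_force: [-0.1, 0.3, 0.3]
finger_gap: 31.6
grasp_force: 0.0
```

Call:
{"api": "step_arm", "payload": {
  "motion": "0 0 0 0 0;0 0 0 0 0;0 0 0 0 0;0 0 0 0 0",
  "grip_force": 25
}}

```text
time_s: 10.75
position: [505.7, 74.0, 67.0]
eef_rot: [0.753, 0.657, 0.0, -0.0]
wrist_force: [-8.4, 3.9, 0.6]
finger_gap: 10.8
grasp_force: 25.8
```

Call:
{"api": "step_arm", "payload": {
  "motion": "0 0.003 0 0.061 0;0 0.008 -0.001 0.061 0;0 0.013 -0.002 0.06 0;0 0.018 -0.003 0.058 0;0 0.023 -0.003 0.056 0;0 0.028 -0.004 0.054 0;0 0 0 0 0"
}}

```text
time_s: 11.62
position: [532.2, 70.1, 173.2]
eef_rot: [0.753, 0.657, -0.0, -0.001]
wrist_force: [-23.5, 4.2, 10.3]
finger_gap: 11.2
grasp_force: 26.0
```

Call:
{"api": "step_arm", "payload": {
  "motion": "0 -0.012 0.002 0.005 0;0 0 0 0 0"
}}

```text
time_s: 11.88
position: [532.4, 70.1, 174.1]
eef_rot: [0.754, 0.657, 0.002, 0.002]
wrist_force: [11.0, -1.8, -8.7]
finger_gap: 10.9
grasp_force: 24.7
```

Call:
{"api": "step_arm", "payload": {
  "motion": "0 0.035 -0.005 0.05 0;0 0.037 -0.005 0.048 0;0 0.041 -0.006 0.045 0;0 0 0 0 0"
}}

```text
time_s: 12.38
position: [564.0, 65.5, 217.9]
eef_rot: [0.754, 0.657, 0.001, -0.0]
wrist_force: [-16.1, 1.4, 11.6]
finger_gap: 10.7
grasp_force: 26.5
```

Call:
{"api": "step_arm", "payload": {
  "motion": "0 0.04 -0.006 0.044 0;0 0.046 -0.006 0.039 0;0 0 0 0 0"
}}

```text
time_s: 12.75
position: [590.4, 61.7, 242.3]
eef_rot: [0.754, 0.657, 0.001, 0.001]
wrist_force: [-11.8, -0.6, 9.5]
finger_gap: 11.1
grasp_force: 26.4
```

Call:
{"api": "step_arm", "payload": {
  "motion": "0 0.021 -0.003 0.017 0;0 0.02 -0.003 0.017 0;0 0 0 0 0"
}}

```text
time_s: 13.12
position: [602.5, 60.0, 251.2]
eef_rot: [0.754, 0.657, 0.0, 0.0]
wrist_force: [-8.0, -0.8, 6.0]
finger_gap: 10.5
grasp_force: 25.7
```

```bash
python3 - <<'E'
from h import *
im=manip.get_image("scene"); cv2.imwrite("pics/s2.png",cv2.resize(im["color"][140:340,220:460,::-1],None,fx=3,fy=3,interpolation=2))
for c in ["scene","top"]:
  im=manip.get_image(c)
  for t in ["guard_bar","guard_hinge","lever_post"]:
    for d in manip.pinpoint(t,c)[:3]: print(c,t,round(d["conf"],2),cam2w(im,d["xyz"]).round(1),px(im,d["xyz"]))
# plane fit of guard frame: orange pixels in scene depth
im=manip.get_image("scene")
h=cv2.cvtColor(im["color"],cv2.COLOR_RGB2HSV); z=im["range_z"]
m=(h[...,0]>5)&(h[...,0]<18)&(h[...,1]>170)&(z>0)
v,u=np.nonzero(m); k=im["camera_matrix"]; Z=z[v,u]
M=R.from_quat(im["orientation"]).as_matrix()
P=(M@np.c_[(u-k[0,2])*Z/k[0,0],(v-k[1,2])*Z/k[1,1],Z].T).T+im["position"]
s=(P[:,0]>480)&(P[:,0]<740)&(abs(P[:,1]-60)<130)&(P[:,2]>75); P=P[s]; a=np.c_[(P-P.mean(0))]
n=np.linalg.svd(a)[2][2]; print(len(P),"tilt",np.degrees(np.arccos(abs(n[2]))),n,P.min(0),P.max(0),np.abs(a@n).mean())
o=manip.get_obs(); print(o["position"],o["wrist_force"])
E
```

```text
scene guard_bar 0.89 [600.4  60.9 259.1] [330 217]
scene guard_hinge 0.58 [711.6  39.9  85.2] [308 297]
scene lever_post 0.77 [434.3 389.6  80.3] [470 233]
scene lever_post 0.55 [428.6 547.7  -2.2] [523 261]
scene lever_post 0.49 [269.  306.1  83.4] [445 177]
top lever_post 0.68 [ 476.2 -120.    84.7] [362 250]
top lever_post 0.67 [ 472.9 -299.     0.5] [414 256]
top lever_post 0.43 [432.6 386.9  82. ] [201 263]
1333 tilt 57.46124307074764 [ 0.83415406 -0.12199545  0.53786999] [598.25182785 -40.19452099  87.642422  ] [726.63081577 140.97412032 263.0098197 ] 1.487231734022616
[602.05049743  59.96765312 250.96942081] [-6.73283599e+00  1.92535569e-05  4.55879316e+00]
```

View pics/s2.png

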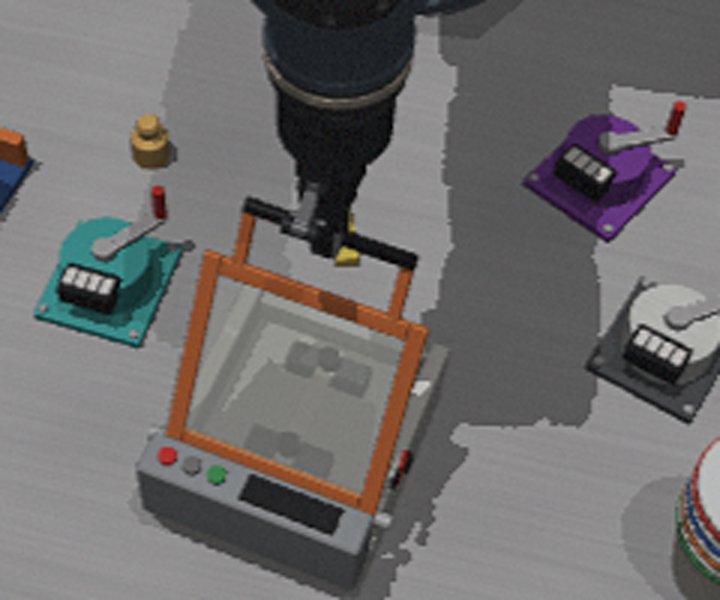

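The guard is up in the grip, with the bar at crop (330,235). The plane fit gives 57.5° and the bar-to-hinge line about 57°, so I'll add roughly 2°.

Call:
{"api": "step_arm", "payload": {
  "motion": "0 0.018 -0.002 0.013 0;0 0 0 0 0;0 0 0 0 0;0 0 0 0 0;0 0 0 0 0;0 0 0 0 0;0 0 0 0 0"
}}

```text
time_s: 14.5
position: [607.6, 59.2, 254.5]
eef_rot: [0.754, 0.657, 0.0, 0.0]
wrist_force: [-5.7, -1.2, 3.5]
finger_gap: 10.9
grasp_force: 25.5
```

```bash
python3 - <<'E'
from h import *
im=manip.get_image("scene")
h=cv2.cvtColor(im["color"],cv2.COLOR_RGB2HSV); z=im["range_z"]
m=(h[...,0]>5)&(h[...,0]<18)&(h[...,1]>170)&(z>0)
v,u=np.nonzero(m); k=im["camera_matrix"]; Z=z[v,u]
M=R.from_quat(im["orientation"]).as_matrix()
P=(M@np.c_[(u-k[0,2])*Z/k[0,0],(v-k[1,2])*Z/k[1,1],Z].T).T+im["position"]
s=(P[:,0]>480)&(P[:,0]<740)&(abs(P[:,1]-60)<130)&(P[:,2]>75); P=P[s]
n=np.linalg.svd(P-P.mean(0))[2][2]; print("tilt",np.degrees(np.arccos(abs(n[2]))))
for d in manip.pinpoint("guard_bar","scene")[:1]: print(cam2w(im,d["xyz"]).round(1))
o=manip.get_obs(); print(o["time_s"],o["position"],o["wrist_force"],o["dq"].round(3),o["grasp_force"])
E
```

```text
tilt 59.361460728723024
[606.3  59.1 264.9]
14.6 [607.6040901  59.2187716 254.5236639] [-5.87325064 -1.86046673  2.5845227 ] [-0.001  0.     0.001  0.002 -0.001  0.001] 25.462137758731842
```

The guard measures 59.4° by the plane fit and is held still in a firm grip.

```bash
python3 -c "
from rig import manip
print(manip.finish_job())"
```

```text
the job is handed in; nothing more can be done
None
```

I swung the grey counter's lever to its stop and let it spring back with the guard still shut, then lifted the guard to about 59° (measured by plane fit), held it there in the grip and handed the job in; no verdict came back.

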